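# Queue the glaze jars in the stirrer's feed lane

## Robot

A 6-joint arm with a two-finger parallel gripper is mounted at the origin on the work surface. World frame = base frame: x ahead of the robot, y to its left, z up, the work surface at z = 0. Lengths are in m, angles in rad, forces in N, time in s.
With the tool pointing down it reaches from about 0.35 to 0.975 m from the base axis. Payload 4.9 kg.
Tool frame: the origin (TCP) lies midway between the tips of the shut fingers; the grasp point (between the pads) lies behind it (manip.grasp_offset is the y of the grasp point in the tool frame, in m); y points along the fingers, z is the direction in which the jaws open and shut, and the axes are right-handed (so a half turn about y gives the same grasp; the last joint's range is limited). The gripper opens to 85 mm and grips with 20 to 120 N. Pads are 22 mm wide; open, the fingers measure 114 mm over their backs; the gripper's body (76 mm by 85 mm) begins 54 mm behind the grasp point. The pads swing forward as they close: fully open they stand 13 mm farther back than shut.
Start: joints at [1.084, 0.053, 1.613, -0, 1.476, -0.119], TCP at [0.225, 0.583, 0.231] pointing down, gripper open.
Joint ranges: [-3.01, 3.01], [-1.01, 2.22], [0.06, 2.58], [-1.02, 4.17], [0.09, 2.62], [-3.14, 3.14]. Speed limits (rad/s): [2.57, 2.57, 3.14, 3.14, 3.14, 3.14].

## Interface

Orientations are given as a unit quaternion [w, x, y, z].
In Python, from plant import manip gives the robot as it stands. The module is installed in compiled form; this text tells all that it offers.
- The arm moves only by the shell command python3 -m jog 'ROWS'. ROWS is a JSON object of lists of equal length, an entry for each row: "offset": the shift along the world's x, y, z in units of 50 mm (1.0 is 50 mm), a list of three; "angular": the turn, a rotation vector about the world's x, y, z in units of 6 degrees (1.0 is 6 degrees), a list of three; "jaw": the finger opening in mm, from 0 to 85.4. In form: {"offset": [[tx, ty, tz], ...], "angular": [[ax, ay, az], ...], "jaw": [jaw, ...]}. A call has 1 to 12 rows; each row shifts and turns the commanded pose from where the row before left it; what a row does not reach is not made up. A row lasts 1/10 s, in which the tool goes at most 50 mm and 8.59 degrees, less where a joint would pass 70% of its speed; a pose out of reach is approached as far as the arm can. A call is refused whole if a number of a shift passes 1 or a number of a turn 1, either way. A call with a gripper value outside its range is refused whole. The fingers move at their own pace and stop on an object; the grip force is fixed at half the most. Time passes only in rows, so rows that do not move let the fingers close. It gives the time, the measured TCP pose, the force and the opening at its end, in the units of the state.
- manip.state(): the state, without advancing time (a new reading comes with each control period).
- manip.grab_frame(name): name is "scene" or "top"; returns the picture (420x560x3 uint8, blue, green, red); there is no depth.
- manip.camera_model(name): a dict with "fx", "fy", "cx", "cy" (pixels), "rvec" (rotation vector, rad) and "tvec" (3), from world to camera coordinates, as OpenCV has them. Camera axes: x right, y down, z forward; pixel columns grow to the right and rows downward; lengths in m; the calibration is good to about 2 mm. A picture is of the moment at which its call begins. camera_model takes no time and is no camera call.
- manip.job_done(): hands the job in, once; it reports no verdict.
The state is a dict: "time": time; "joint_pos": joint angles; "joint_vel": joint speeds; "joint_efforts": joint torques, N m; "tool_pos": TCP position; "tool_rot": TCP orientation; "contact_force": force on the tool from outside, world axes, zero at the start; "ft_torque": the same for the moment, N m; "gripper_width": opening from 0.0 (shut) to 1.0 (fully open).
Only numpy, scipy, OpenCV 4.12 (cv2) and the standard library are available. Lean on these libraries where they do the work, as an engineer would, in place of code of your own. Each camera call takes 0.05 s, during which the arm holds its last target.

## Task

Slide the three glaze jars one at a time into the feed lane between the guide rails, red first, then yellow, then blue, so that they stand in single file right up against the end stop, each touching the next; the jars are full, so keep them upright and on the table, never lifted. Then close the lane: lay the orange bar flat across the tops of both rails, centred, in the saddle between the blue posts at the mouth. Leave the green jar and the mug where they are.

Things in the scene. Friction and masses are not known exactly. Their poses are not given: they have to be found in the camera images.
- lane: fixed feed lane: two straight aluminium rails 280 mm long, 12 mm thick, 25 mm tall, 88 mm apart inside, the bare table as floor. Origin on the table at the centre of the mouth, where the straight rails begin; x points along the lane in to the end stop, y across, z up. Two flared wings, 25 mm tall, widen the mouth to about 155 mm inside at x = -54 mm
- lane_stop (a point): foot of the end stop's inner face, at lane x = 280 mm: a blue wall 50 mm tall, in front of a grey stirrer housing 130 mm tall (lane x 292 to 402 mm, 150 mm wide). Three jars snug against the stop have their centres at lane x = 240, 160 and 80 mm
- lane_saddle (a point): centre of the saddle, at mid-lane (lane x = 15 mm, y = 0), at the height of the rail tops (25 mm). On each rail two blue posts 14 mm tall leave a 28 mm wide saddle for the bar
- red_jar: red-lidded white jar with a red band, a plain upright cylinder 80 mm in diameter and 85 mm tall in all (lid 76 mm in diameter, top 17 mm), about 0.5 kg, too wide to grip. Origin at the centre of its underside. Goes in first.
- yellow_jar: yellow-lidded white jar with a yellow band, a plain upright cylinder 80 mm in diameter and 85 mm tall in all (lid 76 mm in diameter, top 17 mm), about 0.5 kg, too wide to grip. Origin at the centre of its underside. Goes in second.
- blue_jar: blue-lidded white jar with a blue band, a plain upright cylinder 80 mm in diameter and 85 mm tall in all (lid 76 mm in diameter, top 17 mm), about 0.5 kg, too wide to grip. Origin at the centre of its underside. Goes in third.
- bar: orange closing bar, 150 mm long along its y axis, 18 mm wide (x), 18 mm tall, with a black grip block standing on its middle, 24 mm (x) by 14 mm (y) by 40 mm tall, top 58 mm above the bar's underside; 0.12 kg. Pinch the block across its 14 mm, fingers closing along the bar. Origin at the centre of its underside; z up
- green_jar: green-lidded white jar with a green band, a plain upright cylinder 80 mm in diameter and 85 mm tall in all (lid 76 mm in diameter, top 17 mm), about 0.5 kg, too wide to grip. Origin at the centre of its underside. A bystander standing beside the lane; not part of the job.
- mug: bystander: white ceramic mug, 80 mm in diameter, 85 mm tall, origin at the centre of its underside
Mind the look-alikes: they are no part of the job. Several things have the shape of the bar; the one meant has the colours described above. Several things have the shape of the blue_jar; the one meant has the colours described above.

How it is judged:
On the way, in this order (a step that is already met when the one before it is completed fails the run):
1. the red jar stands wholly between the straight rails (x of red_jar in the frame of lane above 0.036 m and y of red_jar in the frame of lane between -0.02 and 0.02 m), for 0.1 s.
2. the yellow jar stands wholly between the rails behind the red one (x of yellow_jar in the frame of lane above 0.036 m and y of yellow_jar in the frame of lane between -0.02 and 0.02 m and x of red_jar in the frame of lane above 0.1 m and y of red_jar in the frame of lane between -0.02 and 0.02 m), for 0.1 s.
3. red, yellow and blue stand in single file up against the stop (x of red_jar in the frame of lane between 0.224 and 0.25 m and y of red_jar in the frame of lane between -0.02 and 0.02 m and angle between each of red_jar, yellow_jar, blue_jar's own z axis and vertical below 0.1 rad and x of yellow_jar in the frame of lane between 0.144 and 0.172 m and y of yellow_jar in the frame of lane between -0.02 and 0.02 m and x of blue_jar in the frame of lane between 0.064 and 0.094 m and y of blue_jar in the frame of lane between -0.02 and 0.02 m), for 0.2 s.
4. the bar lies in the saddle across both rails (horizontal distance between bar and lane_saddle below 0.02 m and x of bar in the frame of lane between 0.005 and 0.025 m and z of bar in the frame of lane between 0.02 and 0.031 m and angle between the y axis of bar and the y axis of lane, either way round below 0.15 rad and angle between bar's own z axis and vertical below 0.08 rad), for 0.2 s.
At the end, for the whole second after the job is handed in: From the stop: red, yellow, blue jars upright in the lane, each within 16 mm of snug (240, 160, 80 mm from the mouth); the bar flat in the saddle on both rails, within 10 mm along the lane, 17 mm across, 0.15 rad of square; all at rest (all of step 3 and all of step 4 and linear speed of each of red_jar, yellow_jar, blue_jar, bar below 0.02 m/s); the robot touches nothing.
It fails at once if a glaze jar is lifted more than 15 mm off the table (height (world z) of any of red_jar, yellow_jar, blue_jar above 0.015 m).
It fails at once if a glaze jar is tipped by more than 0.35 rad (angle between any of red_jar, yellow_jar, blue_jar's own z axis and vertical above 0.35 rad).
It fails at once if the green jar or the mug is moved more than 30 mm (distance of any of green_jar, mug from where it was at the start of the episode above 0.03 m).
It also fails if it takes over 72 s, if anything falls off the work surface, if the arm or the gripper's body presses on something with over 40 N, if the wrist force passes 120 N, or if a joint passes its speed limit or range.

## Working session

There is one attempt and no reset: what is moved stays moved. The work goes in short steps, Python scripts to look and compute and a shell command to move; the robot and the scene stay as the last step left them, time stands still between calls to the robot, and variables do not carry over. Pictures are saved under pics/ and viewed, and the job is handed in when it is done.

```bash
mkdir -p pics; python3 - <<'E'
from plant import manip
import cv2
for n in("scene","top"):
    cv2.imwrite(f"pics/{n}0.png",manip.grab_frame(n)); print(n,manip.camera_model(n))
print(manip.state()); print(manip.grasp_offset)
E
```

```text
scene {'fx': 417.12712227936436, 'fy': 417.12712227936436, 'cx': 276.273642395583, 'cy': 201.40880363355754, 'rvec': array([ 0.94778688,  2.66406622, -0.81296502]), 'tvec': array([ 0.4303537 , -0.21289945,  1.29152181])}
top {'fx': 454.3219668576939, 'fy': 454.3219668576939, 'cx': 283.8349745448958, 'cy': 216.8816322819357, 'rvec': array([ 2.14819073, -2.13007962,  0.21845001]), 'tvec': array([-0.0672301 ,  0.52817348,  1.21120988])}
{'time': 0.1, 'joint_pos': array([ 1.08400665e+00,  5.33202350e-02,  1.61415722e+00, -2.50996663e-06,
        1.47598186e+00, -1.19005734e-01]), 'joint_vel': array([ 0.00073848,  0.00024475, -0.00127096, -0.00198529,  0.00194654,
        0.00169155]), 'joint_efforts': array([ 4.33421146e-04, -3.94904995e+01, -3.71362782e+01, -1.48501226e-04,
        3.90341738e-03, -1.83530801e-05]), 'tool_pos': array([0.22445808, 0.58270511, 0.23016741]), 'tool_rot': array([-0.69455411,  0.69581448, -0.12949551,  0.12910348]), 'contact_force': array([-0.71809498, -0.38211374, -0.46026621]), 'ft_torque': array([ 0.01951659, -0.01888316,  0.02656305]), 'gripper_width': 0.9992530792783568}
-0.0187
```

```bash
ls
```

```text
pics
```

View pics/scene0.png

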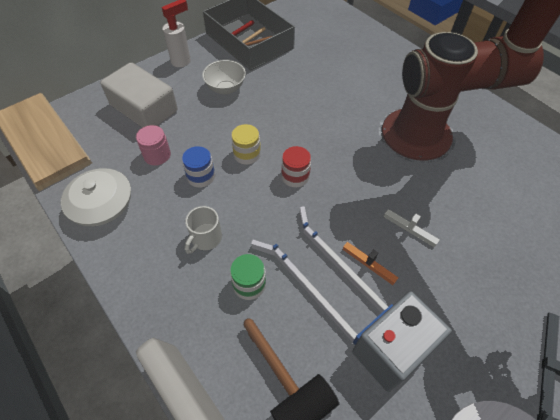

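View pics/top0.png

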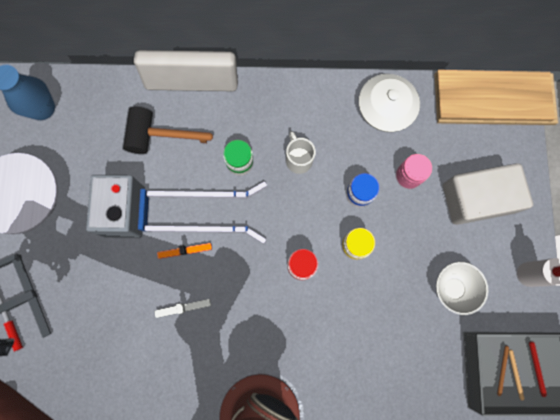

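Top view: the candidates for the bar are the orange one with black block at (185,250) and a grey/white one at (183,308). The candidates for the blue jar are the blue lid at (364,189), the pink lid at (415,170), the green bystander at (238,155), and the blue bottle at (25,92). Red is at (303,264) and yellow at (360,243). The lane's mouth is on the right at about (246,211), with its stop at about (145,211). I choose the orange bar and the blue lid, and check both in crops.

```bash
cat > h.py <<'E'
from plant import manip
import cv2, numpy as np
def ray(n,uv,z):
    c=manip.camera_model(n); R=cv2.Rodrigues(np.array(c['rvec']))[0]; t=np.array(c['tvec'])
    d=R.T@np.array([(uv[0]-c['cx'])/c['fx'],(uv[1]-c['cy'])/c['fy'],1]); o=-R.T@t
    return o+d*(z-o[2])/d[2]
def proj(n,P):
    c=manip.camera_model(n)
    K=np.array([[c['fx'],0,c['cx']],[0,c['fy'],c['cy']],[0,0,1]])
    return cv2.projectPoints(np.array(P,float).reshape(-1,3),np.array(c['rvec']),np.array(c['tvec']),K,None)[0].reshape(-1,2)
HS={'red':[(0,6),(174,180)],'yellow':[(24,34)],'blue':[(108,125)],'green':[(50,80)],'orange':[(8,18)],'pink':[(160,174)]}
def mask(im,col,s=130,v=60):
    h=cv2.cvtColor(im,cv2.COLOR_BGR2HSV); m=np.zeros(im.shape[:2],np.uint8)
    for a,b in HS[col]: m|=cv2.inRange(h,(a,s,v),(b,255,255))
    return m
def blobs(im,col,amin=60,**k):
    ct,_=cv2.findContours(mask(im,col,**k),cv2.RETR_EXTERNAL,cv2.CHAIN_APPROX_NONE)
    return sorted([c for c in ct if cv2.contourArea(c)>=amin],key=lambda c:-cv2.contourArea(c))
E
python3 - <<'E'
from h import *
np.set_printoptions(precision=4,suppress=True)
for n in("top","scene"):
  im=cv2.imread(f"pics/{n}0.png")
  for c in HS:
    for b in blobs(im,c,40)[:4]:
        (x,y),(w,h),a=cv2.minAreaRect(b)
        print(n,c,cv2.contourArea(b),(round(x,1),round(y,1)),(round(w,1),round(h,1)),ray(n,(x,y),.085 if c!='orange' else .018))
im=cv2.imread("pics/top0.png")
a=cv2.resize(im[140:330,85:285],None,fx=4,fy=4,interpolation=cv2.INTER_CUBIC)[:600]
cv2.imwrite("pics/c1.png",cv2.resize(im[170:280,85:285],None,fx=4,fy=4,interpolation=cv2.INTER_CUBIC))
cv2.imwrite("pics/c2.png",cv2.resize(im[140:280,280:440],None,fx=4,fy=4,interpolation=cv2.INTER_CUBIC))
E
```

```text
top red 586.0 (302.5, 263.0) (28.0, 27.0) [ 0.3987 -0.112   0.085 ]
top red 245.5 (537.4, 368.9) (55.8, 5.7) [ 0.1319 -0.7166  0.085 ]
top red 220.5 (12.6, 335.3) (30.0, 9.3) [0.2102 0.6228 0.085 ]
top red 133.5 (289.0, 398.5) (37.6, 10.3) [ 0.0591 -0.0777  0.085 ]
top yellow 590.0 (360.0, 242.0) (28.3, 26.9) [ 0.456 -0.266  0.085]
top blue 554.5 (364.2, 186.8) (26.9, 26.2) [ 0.6082 -0.2813  0.085 ]
top blue 260.5 (142.8, 209.5) (8.3, 41.1) [0.538  0.3158 0.085 ]
top green 528.5 (237.0, 153.0) (26.0, 26.0) [0.6993 0.0682 0.085 ]
top orange 372.5 (179.4, 134.7) (63.6, 8.7) [0.7746 0.2428 0.018 ]
top orange 156.5 (198.1, 248.1) (7.2, 26.1) [0.4429 0.1753 0.018 ]
top orange 126.5 (168.4, 253.1) (6.9, 22.5) [0.4284 0.2569 0.018 ]
top orange 123.0 (502.9, 370.2) (3.9, 48.7) [ 0.1187 -0.6596  0.018 ]
scene red 450.0 (296.0, 158.0) (22.0, 26.0) [ 0.4025 -0.1039  0.085 ]
scene red 328.5 (177.0, 13.6) (25.1, 25.2) [ 0.295 -0.883  0.085]
scene red 78.0 (388.5, 335.5) (9.9, 9.9) [0.5641 0.3753 0.085 ]
scene red 56.5 (242.6, 27.1) (3.6, 22.5) [ 0.1609 -0.6694  0.085 ]
scene yellow 376.5 (245.0, 135.0) (20.0, 24.0) [ 0.4589 -0.2574  0.085 ]
scene blue 818.0 (435.5, 11.5) (23.0, 53.0) [-0.4386 -0.307   0.085 ]
scene blue 452.5 (196.0, 158.5) (23.0, 26.0) [ 0.6123 -0.272   0.085 ]
scene orange 415.0 (369.9, 262.9) (61.7, 8.7) [0.441  0.2228 0.018 ]
```

View pics/c1.png

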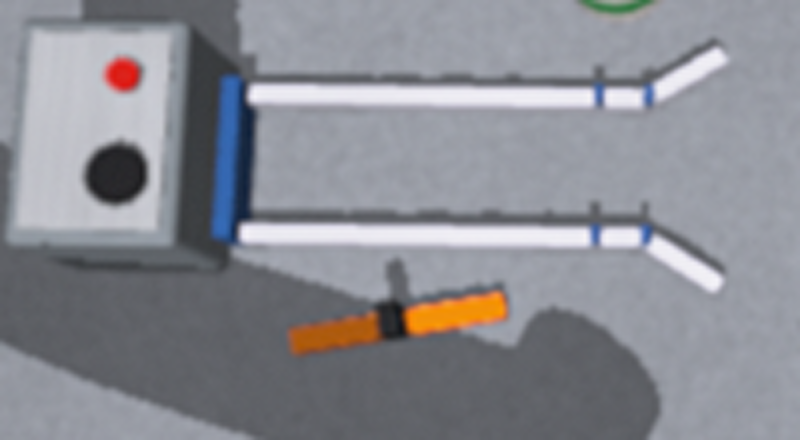

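View pics/c2.png

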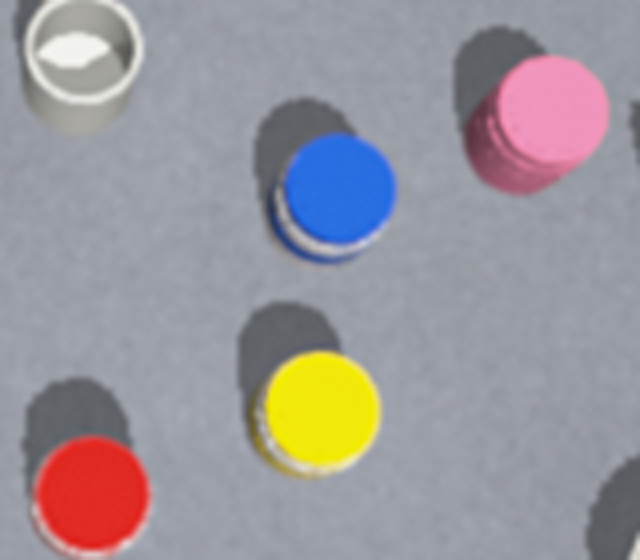

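Crops confirm the choice: the orange bar with its black block at (183,250), and the white-bodied jar with blue lid and blue band at (364,187). The pink jar is all pink. Next, the lane frame.

```bash
python3 - <<'E'
from h import *
np.set_printoptions(precision=4,suppress=True)
im=cv2.imread("pics/top0.png")
hsv=cv2.cvtColor(im,cv2.COLOR_BGR2HSV)
# rails: bright
m=cv2.inRange(hsv,(0,0,205),(180,50,255)); m[:180]=0;m[245:]=0;m[:,:146]=0;m[:,275:]=0
ct,_=cv2.findContours(m,cv2.RETR_EXTERNAL,cv2.CHAIN_APPROX_NONE)
pts=[]
for c in ct:
    if cv2.contourArea(c)>15:
        r=cv2.minAreaRect(c); print(np.round(r[0],1),np.round(r[1],1),r[2], ray("top",r[0],.025))
# column-wise centroid of the rails
W={}
for nm,(a,b) in {'far':(185,202),'near':(220,238)}.items():
    P=[]
    for u in range(152,230,2):
        v=im[a:b,u].astype(float).sum(1); w=np.clip(v-560,0,None)
        if w.sum()>0: P.append(ray("top",(u,(w*np.arange(a,b)).sum()/w.sum()),.025))
    P=np.array(P); f=np.polyfit(P[:,1],P[:,0],1); W[nm]=f; print(nm,f,np.std(P[:,0]-np.polyval(f,P[:,1])))
# blue posts
b=cv2.inRange(hsv,(100,90,40),(130,255,255)); 
n,l,s,c=cv2.connectedComponentsWithStats(b)
for i in range(1,n):
    if s[i,4]>3 and 125<c[i][0]<275 and 170<c[i][1]<250:
        print(s[i],c[i],ray("top",c[i],.039),ray("top",c[i],.032))
for n in("top","scene"):
    c=manip.camera_model(n);R=cv2.Rodrigues(c['rvec'])[0];print(n,-R.T@c['tvec'])
# bar
from h import mask
m=mask(im,'orange',120,50); m[:235]=0;m[265:]=0;m[:,:150]=0;m[:,230:]=0
p=np.argwhere(m)[:,::-1]; r=cv2.minAreaRect(p.astype(np.float32)); print(r,ray("top",r[0],.018))
bx=cv2.boxPoints(r); print(np.array([ray("top",q,.018) for q in bx]))
E
```

```text
[255.8 235.7] [20.2  4.6] 32.0053825378418 [0.4786 0.0149 0.025 ]
[239.5 229. ] [4. 9.] 90.0 [0.497  0.0608 0.025 ]
[189.  228.6] [86.1  4.6] 1.005086064338684 [0.4969 0.2017 0.025 ]
[240.5 194. ] [4. 9.] 90.0 [0.5977 0.0603 0.025 ]
[190.  193.7] [86.   4.6] 0.8303154110908508 [0.5969 0.2031 0.025 ]
[256.8 187.9] [ 4.5 19.7] 59.03623962402344 [0.6161 0.0142 0.025 ]
far [0.001  0.5971] 0.0001872358640882778
near [0.0028 0.4968] 0.0002478688113193021
[137 188  11  43 343] [142.309  209.5743] [0.5468 0.3304 0.039 ] [0.5481 0.3324 0.032 ]
[234 191   2   5   9] [234.4444 192.7778] [0.5977 0.0763 0.039 ] [0.5994 0.0769 0.032 ]
[246 191   2   5  10] [246.5 193. ] [0.5975 0.0425 0.039 ] [0.5991 0.0429 0.032 ]
[233 226   2   5   9] [233.4444 227.7778] [0.4982 0.0766 0.039 ] [0.4993 0.0772 0.032 ]
[245 226   3   5   9] [246.2222 227.4444] [0.4995 0.0412 0.039 ] [0.5006 0.0416 0.032 ]
top [ 0.3049 -0.0323  1.2871]
scene [0.904  0.4223 0.9503]
((184.16217041015625, 250.4729766845703), (7.233554363250732, 54.74485778808594), 80.53767395019531) [0.4361 0.2137 0.018 ]
[[0.4328 0.2899 0.018 ]
 [0.4594 0.1412 0.018 ]
 [0.4394 0.1372 0.018 ]
 [0.413  0.2855 0.018 ]]
```

```bash
python3 - <<'E'
from h import *
from scipy.spatial.transform import Rotation as R
s=manip.state();q=s['tool_rot'];r=R.from_quat([q[1],q[2],q[3],q[0]])
print(np.round(r.as_matrix(),3)); z=r.as_matrix()[:,2]; print(np.degrees(np.arctan2(z[1],z[0])))
# green, mug start
m=blobs(cv2.imread("pics/top0.png"),'green')
print(proj("top",[[.398,-.112,.085],[.547,.045,.025],[.547,.06,.025],[.547,.325,0]]))
E
```

```text
[[ 0.933 -0.001  0.36 ]
 [-0.36  -0.002  0.933]
 [-0.    -1.    -0.002]]
68.92755792533453
[[302.50919327 263.2648048 ]
 [245.51336742 211.56152094]
 [240.19027183 211.50352905]
 [148.0390005  212.14531287]]
```

```bash
python3 -m jog '{"offset":[[1,-1,0],[1,-1,0],[1,-1,0],[1,-1,0],[0,-1,0],[0,-1,0],[0,-1,0],[0,-1,0],[0,-1,0],[0,-1,0],[0,-1,0],[0,-1,0]],"angular":[[0,0,0.88],[0,0,0.88],[0,0,0.88],[0,0,0.88],[0,0,0],[0,0,0],[0,0,0],[0,0,0],[0,0,0],[0,0,0],[0,0,0],[0,0,0]],"jaw":[60,60,60,60,60,60,60,60,60,60,60,60]}'
```

```text
time: 1.3
tool_pos: [0.3655, 0.0401, 0.231]
tool_rot: [-0.707, 0.707, 0.001, -0.0]
contact_force: [0.9, 0.6, -0.0]
gripper_width: 0.704
```

```bash
python3 -m jog '{"offset":[[0,-0.9,0],[0,-0.9,0],[0,-0.8,0],[0,-0.3,0],[0,0,0]],"angular":[[0,0,0],[0,0,0],[0,0,0],[0,0,0],[0,0,0]],"jaw":[60,60,60,60,60]}'
```

```text
time: 1.8
tool_pos: [0.3656, -0.1049, 0.2308]
tool_rot: [0.707, -0.707, 0.002, -0.001]
contact_force: [-0.7, 0.3, -0.2]
gripper_width: 0.703
```

```bash
python3 -m jog '{"offset":[[-0.5,-0.14,0],[0,0,-0.8],[0,0,-0.8],[0,0,-0.8],[0,0,-0.8],[0,0,-0.8],[0,0,0]],"angular":[[0,0,0],[0,0,0],[0,0,0],[0,0,0],[0,0,0],[0,0,0],[0,0,0]],"jaw":[60,60,60,60,60,60,60]}'
```

```text
time: 2.5
tool_pos: [0.3364, -0.1065, 0.0256]
tool_rot: [0.71, -0.705, 0.003, 0.005]
contact_force: [-0.7, -0.2, -0.4]
gripper_width: 0.707
```

```bash
python3 -m jog '{"offset":[[0.15,-0.1,0],[0.25,0,0],[0.3,0,0],[0.3,0,0],[0.2,0,0],[0,0,0]],"angular":[[0,0,0],[0,0,0],[0,0,0],[0,0,0],[0,0,0],[0,0,0]],"jaw":[60,60,60,60,60,60]}'; python3 - <<'E'
from h import *
im=manip.grab_frame("top");cv2.imwrite("pics/p1.png",im);cv2.imwrite("pics/p1s.png",manip.grab_frame("scene"))
E
```

```text
time: 3.1
tool_pos: [0.403, -0.1152, 0.0331]
tool_rot: [-0.707, 0.707, 0.002, 0.0]
contact_force: [0.1, -0.3, -0.4]
gripper_width: 0.703
```

View pics/p1s.png

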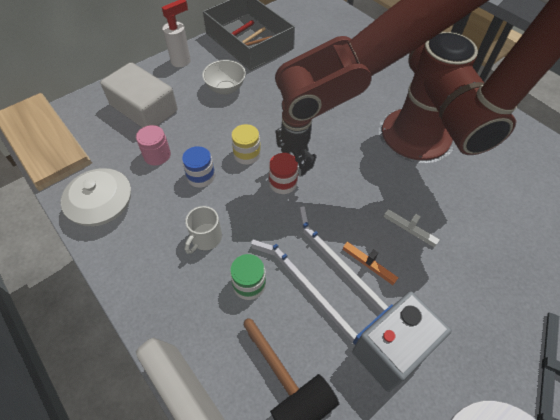

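View pics/p1.png

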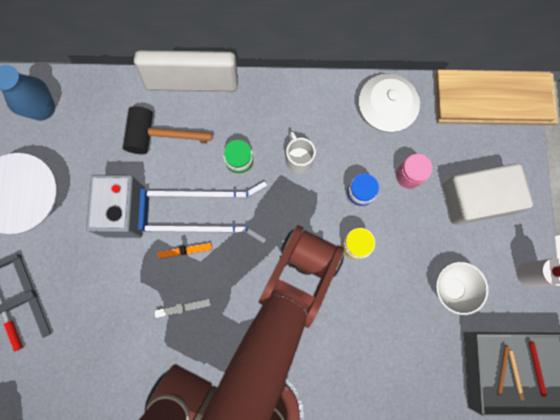

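Red is cradled between the fingers at scene (284,172), still upright, and the other jars have not moved. I continue in +x.

```bash
python3 -m jog '{"offset":[[0.2,0,0],[0.3,0,0],[0.35,0,0],[0.35,0,0],[0.35,0,0],[0.3,0,0],[0.2,0,0],[0.05,0,0],[0,0,0]],"angular":[[0,0,0],[0,0,0],[0,0,0],[0,0,0],[0,0,0],[0,0,0],[0,0,0],[0,0,0],[0,0,0]],"jaw":[60,60,60,60,60,60,60,60,60]}'; python3 - <<'E'
from h import *
im=manip.grab_frame("scene");cv2.imwrite("pics/p2s.png",im)
for b in blobs(im,'red',100):
    (x,y),w,a=cv2.minAreaRect(b); print(x,y,w,ray("scene",(x,y),.085)-[.004,.008,0])
E
```

```text
time: 4.1
tool_pos: [0.5062, -0.1153, 0.0315]
tool_rot: [-0.707, 0.707, 0.0, -0.0]
contact_force: [-1.9, -0.4, 1.7]
gripper_width: 0.704
252.300048828125 184.60000610351562 (25.491172790527344, 25.93838882446289) [ 0.54369219 -0.1154968   0.085     ]
176.98275756835938 13.706897735595703 (25.068870544433594, 25.068870544433594) [ 0.2915655  -0.89034822  0.085     ]
```

```bash
python3 -m jog '{"offset":[[0.06,0,0],[0,0,0],[-0.4,0,0],[-0.6,0,0.1],[0,0,0.9],[0,0,0.9],[0,-0.5,0],[0,-0.9,0],[0.5,0,0],[0.5,0,0],[0.5,0,0],[0.32,0,0]],"angular":[[0,0,0],[0,0,0],[0,0,0],[0,0,0],[0,0,-1],[0,0,-1],[0,0,-1],[0,0,-1],[0,0,-1],[0,0,-1],[0,0,-1],[0,0,-1]],"jaw":[60,60,60,60,60,40,40,40,40,40,40,40]}'
python3 -m jog '{"offset":[[0,0,0],[0,0,0],[0,0,0],[0,0,0],[0,0,0],[0,0,0],[0,0,0],[0,0,0]],"angular":[[0,0,-1],[0,0,-1],[0,0,-1],[0,0,-1],[0,0,-1],[0,0,-1],[0,0,-1],[0,0,0]],"jaw":[40,40,40,40,40,40,40,40]}'
```

```text
time: 5.35
tool_pos: [0.5518, -0.1855, 0.1265]
tool_rot: [0.646, -0.645, 0.288, -0.29]
contact_force: [-0.8, 0.2, 0.4]
gripper_width: 0.472
time: 6.15
tool_pos: [0.5503, -0.1852, 0.1264]
tool_rot: [0.501, -0.5, 0.499, -0.5]
contact_force: [0.8, -0.3, 0.8]
gripper_width: 0.471
```

```bash
python3 -m jog '{"offset":[[-0.06,0,-0.6],[0,0,-0.7],[0,0,-0.63],[0,0,0]],"angular":[[0,0,0],[0,0,0],[0,0,0],[0,0,0]],"jaw":[40,40,40,40]}'; python3 - <<'E'
from h import *
cv2.imwrite("pics/p3s.png",manip.grab_frame("scene"))
E
```

```text
time: 6.55
tool_pos: [0.5432, -0.1833, 0.0246]
tool_rot: [0.5, -0.502, 0.503, -0.496]
contact_force: [-0.3, 0.9, -1.3]
gripper_width: 0.465
```

View pics/p3s.png

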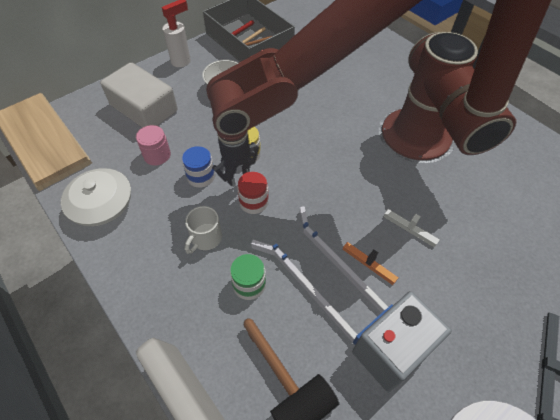

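Red is upright at scene (252,190), with the fingers behind it and clear of yellow and blue. I push along +y toward the mouth.

```bash
python3 -m jog '{"offset":[[0,0.15,0],[0,0.3,0],[0,0.35,0],[0,0.35,0],[0,0.35,0],[0,0.35,0],[0,0.3,0],[0,0.2,0],[0,0,0]],"angular":[[0,0,0],[0,0,0],[0,0,0],[0,0,0],[0,0,0],[0,0,0],[0,0,0],[0,0,0],[0,0,0]],"jaw":[40,40,40,40,40,40,40,40,40]}'; python3 - <<'E'
from h import *
im=manip.grab_frame("scene");cv2.imwrite("pics/p4s.png",im)
for b in blobs(im,'red',100)[:1]:
    (x,y),w,a=cv2.minAreaRect(b); print(x,y,w,ray("scene",(x,y),.085)-[.004,.008,0])
E
```

```text
time: 7.5
tool_pos: [0.5482, -0.0658, 0.0312]
tool_rot: [0.502, -0.5, 0.499, -0.5]
contact_force: [0.7, -0.2, 1.2]
gripper_width: 0.467
274.0 209.0 (28.0, 28.0) [ 0.54749425 -0.0222287   0.085     ]
```

View pics/p4s.png

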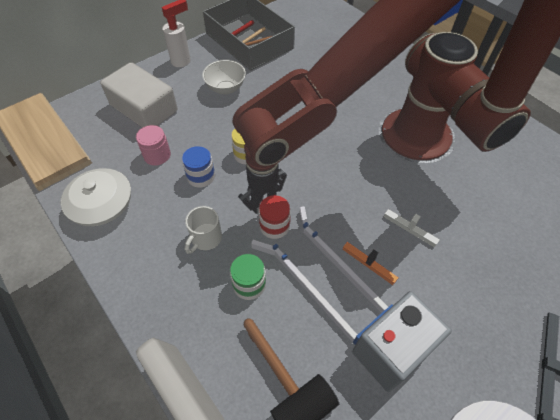

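```bash
python3 -m jog '{"offset":[[0,0.2,0],[0,0.3,0],[0,0.35,0],[0,0.4,0],[0,0.4,0],[0,0.4,0],[0,0.4,0],[0,0.4,0],[0,0.4,0],[0,0.4,0],[0,0.35,0],[0,0.2,0]],"angular":[[0,0,0],[0,0,0],[0,0,0],[0,0,0],[0,0,0],[0,0,0],[0,0,0],[0,0,0],[0,0,0],[0,0,0],[0,0,0],[0,0,0]],"jaw":[40,40,40,40,40,40,40,40,40,40,40,40]}'; python3 - <<'E'
from h import *
im=manip.grab_frame("scene");cv2.imwrite("pics/p5s.png",im)
for b in blobs(im,'red',100)[:1]:
    (x,y),w,a=cv2.minAreaRect(b); print(x,y,w,ray("scene",(x,y),.085)-[.004,.008,0])
E
```

```text
time: 8.75
tool_pos: [0.5472, 0.1425, 0.0302]
tool_rot: [-0.5, 0.501, -0.499, 0.5]
contact_force: [0.6, -6.8, 5.7]
gripper_width: 0.469
332.0384826660156 268.3077087402344 (31.966930389404297, 31.574697494506836) [0.54633318 0.18445589 0.085     ]
```

View pics/p5s.png

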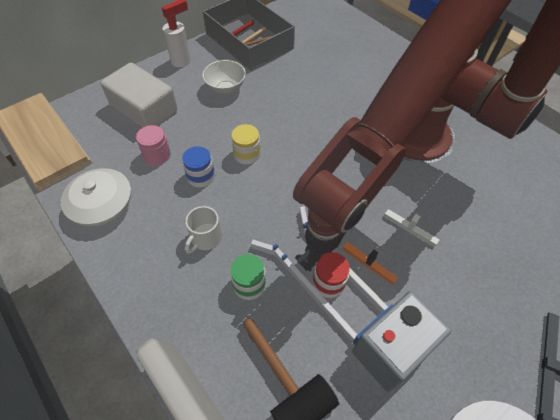

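```bash
python3 -m jog '{"offset":[[0,-0.5,0],[0,-0.4,0.3],[0,0,0.9],[0,0,0.8],[-0.25,-0.85,0],[-0.25,-0.85,0],[-0.25,-0.85,0],[-0.25,-0.85,0],[-0.25,-0.85,0],[-0.25,-0.85,0],[-0.25,-0.85,0],[-0.25,-0.85,0]],"angular":[[0,0,0],[0,0,0],[0,0,0],[0,0,0],[0,0,-0.6],[0,0,-0.6],[0,0,-0.6],[0,0,-0.6],[0,0,-0.6],[0,0,-0.6],[0,0,-0.6],[0,0,-0.58]],"jaw":[40,40,40,40,40,40,40,40,40,40,40,40]}'
python3 -m jog '{"offset":[[-0.25,-0.85,0],[-0.25,-0.85,0],[0,0,0],[0,0,0]],"angular":[[0,0,0],[0,0,0],[0,0,0],[0,0,0]],"jaw":[40,40,40,40]}'
python3 - <<'E'
from h import *
im=manip.grab_frame("top");cv2.imwrite("pics/p6.png",im)
for c in ("red","yellow","blue"):
  for b in blobs(im,c,200)[:1]:
    (x,y),w,a=cv2.minAreaRect(b); print(c,x,y,w,ray("top",(x,y),.085))
E
```

```text
time: 10.0
tool_pos: [0.4459, -0.2435, 0.129]
tool_rot: [0.36, -0.36, 0.609, -0.608]
contact_force: [0.9, 0.3, 0.5]
gripper_width: 0.469
time: 10.4
tool_pos: [0.4214, -0.3276, 0.1289]
tool_rot: [0.36, -0.36, 0.609, -0.608]
contact_force: [0.3, 0.9, 0.2]
gripper_width: 0.468
red 337.6247253417969 357.6484375 (43.72614669799805, 183.33212280273438) [ 0.15815425 -0.20154986  0.085     ]
yellow 359.5 242.0 (28.0, 27.0) [ 0.45598942 -0.2646881   0.085     ]
blue 364.5000305175781 187.00003051757812 (26.16295051574707, 26.16295051574707) [ 0.60748038 -0.28198783  0.085     ]
```

View pics/p6.png

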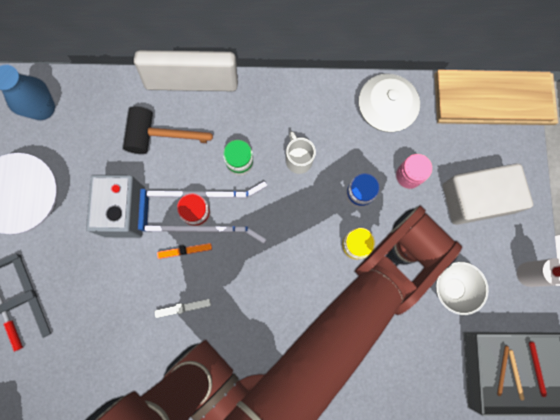

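```bash
python3 -m jog '{"offset":[[0,0,-0.6],[0,0,-0.75],[0,0,-0.6],[0,0,0],[0.1,0.18,0],[0.15,0.27,0],[0.18,0.33,0],[0.18,0.33,0],[0.18,0.33,0],[0.18,0.33,0],[0.15,0.27,0],[0,0,0]],"angular":[[0,0,0],[0,0,0],[0,0,0],[0,0,0],[0,0,0],[0,0,0],[0,0,0],[0,0,0],[0,0,0],[0,0,0],[0,0,0],[0,0,0]],"jaw":[40,40,40,40,40,40,40,40,40,40,40,40]}'
python3 - <<'E'
from h import *
im=manip.grab_frame("scene");cv2.imwrite("pics/p7s.png",im)
for c in ("red","yellow","blue"):
  for b in blobs(im,c,200)[:2]:
    (x,y),w,a=cv2.minAreaRect(b); print(c,x,y,w,ray("scene",(x,y),.085)-[.004,.008,0])
E
```

```text
time: 11.65
tool_pos: [0.48, -0.2241, 0.034]
tool_rot: [-0.362, 0.361, -0.607, 0.608]
contact_force: [0.3, 0.1, -0.8]
gripper_width: 0.469
red 332.5 268.5 (31.0, 31.0) [0.54585074 0.18545797 0.085     ]
red 177.0086212158203 13.353458404541016 (24.55430793762207, 25.210840225219727) [ 0.29033054 -0.89217677  0.085     ]
yellow 249.5 161.5 (23.0, 25.0) [ 0.50297767 -0.18111023  0.085     ]
blue 435.5 11.5 (23.0, 53.0) [-0.44255686 -0.31503077  0.085     ]
blue 196.0 158.5 (23.0, 26.0) [ 0.60825575 -0.27998166  0.085     ]
```

View pics/p7s.png

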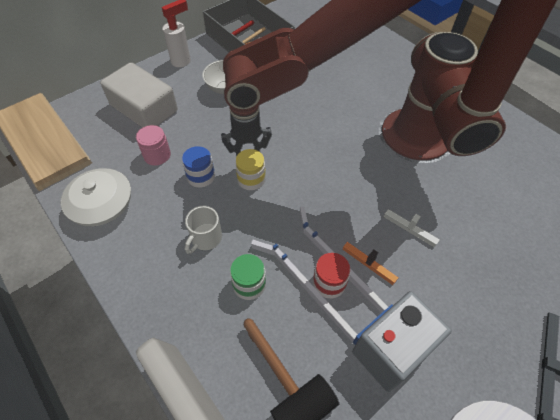

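```bash
python3 -m jog '{"offset":[[0.12,0.22,0],[0.18,0.33,0],[0.2,0.38,0],[0.2,0.38,0],[0.2,0.38,0],[0.08,0.13,0],[0.08,0.13,0],[0.08,0.12,0],[0.07,0.11,0],[0.06,0.1,0],[0.06,0.1,0],[0,0,0]],"angular":[[0,0,0],[0,0,0],[0,0,0],[0,0,0],[0,0,0],[0,0,0.8],[0,0,0.8],[0,0,0.8],[0,0,0.8],[0,0,0.8],[0,0,0.78],[0,0,0]],"jaw":[40,40,40,40,40,40,40,40,40,40,40,40]}'
python3 - <<'E'
from h import *
im=manip.grab_frame("scene");cv2.imwrite("pics/p8s.png",im)
for c in ("yellow",):
  for b in blobs(im,c,200)[:2]:
    (x,y),w,a=cv2.minAreaRect(b); print(c,x,y,w,ray("scene",(x,y),.085)-[.004,.008,0])
E
```

```text
time: 12.9
tool_pos: [0.5457, -0.1066, 0.033]
tool_rot: [0.5, -0.5, 0.499, -0.5]
contact_force: [1.4, -0.6, -0.1]
gripper_width: 0.47
yellow 263.5 200.0 (26.0, 27.0) [ 0.55098341 -0.05972357  0.085     ]
```

View pics/p8s.png

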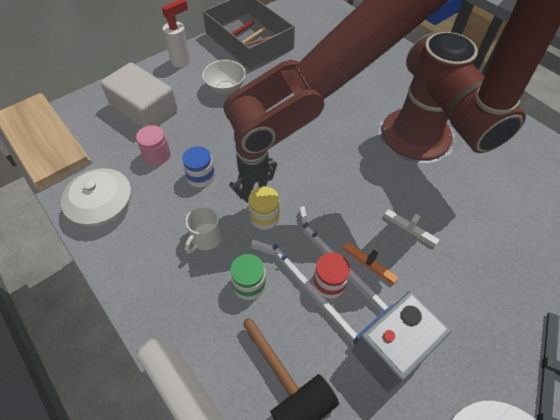

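```bash
python3 -m jog '{"offset":[[0.03,0.2,0],[0,0.35,0],[0,0.4,0],[0,0.4,0],[0,0.4,0],[0,0.4,0],[0,0.4,0],[0,0.4,0],[0,0.4,0],[0,0.4,0],[0,0.4,0],[0,0.35,0]],"angular":[[0,0,0],[0,0,0],[0,0,0],[0,0,0],[0,0,0],[0,0,0],[0,0,0],[0,0,0],[0,0,0],[0,0,0],[0,0,0],[0,0,0]],"jaw":[40,40,40,40,40,40,40,40,40,40,40,40]}'
python3 - <<'E'
from h import *
im=manip.grab_frame("scene");cv2.imwrite("pics/p9s.png",im)
for c in ("red","yellow",):
  for b in blobs(im,c,200)[:1]:
    (x,y),w,a=cv2.minAreaRect(b); print(c,x,y,w,ray("scene",(x,y),.085)-[.004,.008,0])
E
```

```text
time: 14.15
tool_pos: [0.546, 0.1176, 0.0326]
tool_rot: [-0.499, 0.501, -0.499, 0.501]
contact_force: [-0.2, -9.5, 2.9]
gripper_width: 0.466
red 349.0 286.0 (32.0, 34.0) [0.54662638 0.23890158 0.085     ]
yellow 325.0 260.5 (31.0, 30.0) [0.54540688 0.16017322 0.085     ]
```

View pics/p9s.png

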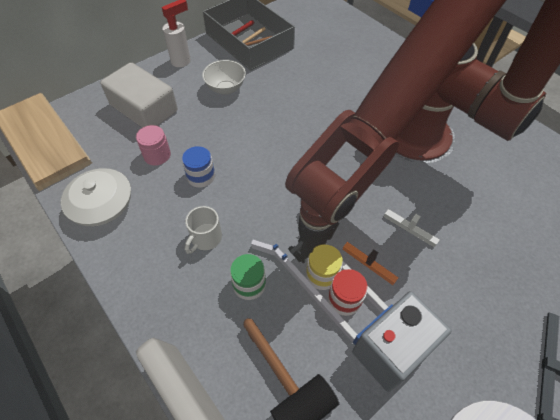

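```bash
python3 -m jog '{"offset":[[0,-0.5,0],[0,-0.4,0.3],[0,0,0.9],[0,0,0.8],[0.2,-0.85,0],[0.2,-0.85,0],[0.2,-0.85,0],[0.2,-0.85,0],[0.2,-0.85,0],[0.2,-0.85,0],[0.2,-0.85,0],[0.2,-0.85,0]],"angular":[[0,0,0],[0,0,0],[0,0,0],[0,0,0],[0,0,0.4],[0,0,0.4],[0,0,0.4],[0,0,0.4],[0,0,0.4],[0,0,0.4],[0,0,0.4],[0,0,0.27]],"jaw":[40,40,40,40,40,40,40,40,40,40,40,40]}'
python3 -m jog '{"offset":[[0.02,-0.85,0],[0,-0.6,0],[0,0,0],[0,0,0]],"angular":[[0,0,0],[0,0,0],[0,0,0],[0,0,0]],"jaw":[40,40,40,40]}'
python3 - <<'E'
from h import *
im=manip.grab_frame("top");cv2.imwrite("pics/p10.png",im)
for c in ("red","yellow","blue","pink","green"):
  for b in blobs(im,c,150,s=90)[:2]:
    (x,y),w,a=cv2.minAreaRect(b); print(c,x,y,w,ray("top",(x,y),.085))
E
```

```text
time: 15.4
tool_pos: [0.6257, -0.2677, 0.1315]
tool_rot: [0.574, -0.573, 0.414, -0.413]
contact_force: [1.0, 0.6, 0.2]
gripper_width: 0.462
time: 15.8
tool_pos: [0.6265, -0.3389, 0.1314]
tool_rot: [0.574, -0.573, 0.415, -0.413]
contact_force: [0.4, 0.9, -0.6]
gripper_width: 0.465
red 237.0 364.0 (110.0, 204.0) [0.14188823 0.05455082 0.085     ]
red 377.60223388671875 222.1916046142578 (64.5516357421875, 233.1321563720703) [ 0.51023847 -0.31502546  0.085     ]
yellow 199.4499969482422 207.65000915527344 (28.46049690246582, 27.51181411743164) [0.54481364 0.16505277 0.085     ]
blue 359.36004638671875 183.52003479003906 (16.399999618530273, 26.000001907348633) [ 0.61710356 -0.26809637  0.085     ]
blue 142.6947021484375 209.07968139648438 (8.980066299438477, 42.106529235839844) [0.53919825 0.3160886  0.085     ]
green 237.0 153.0 (26.0, 26.0) [0.69930432 0.06817324 0.085     ]
```

View pics/p10.png

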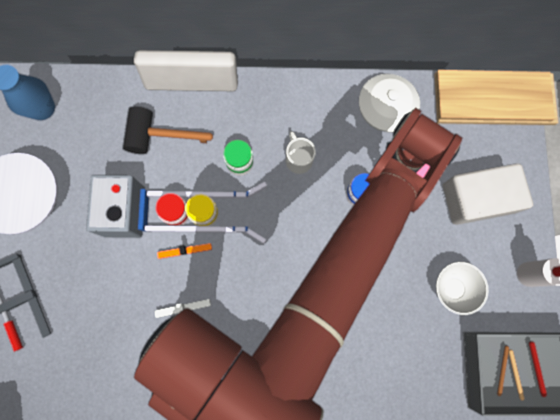

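```bash
python3 -m jog '{"offset":[[0,0,-0.6],[0,0,-0.75],[0,0,-0.62],[0,0,0],[-0.05,0.15,0],[-0.09,0.27,0],[-0.11,0.34,0],[-0.12,0.36,0],[-0.12,0.36,0],[-0.12,0.36,0],[-0.1,0.3,0],[0,0,0]],"angular":[[0,0,0],[0,0,0],[0,0,0],[0,0,0],[0,0,0],[0,0,0],[0,0,0],[0,0,0],[0,0,0],[0,0,0],[0,0,0],[0,0,0]],"jaw":[40,40,40,40,40,40,40,40,40,40,40,40]}'
python3 - <<'E'
from h import *
im=manip.grab_frame("scene");cv2.imwrite("pics/p11s.png",im)
for c in ("blue","green"):
  for b in blobs(im,c,200)[:2]:
    (x,y),w,a=cv2.minAreaRect(b); print(c,x,y,w,ray("scene",(x,y),.085)-[.004,.008,0])
E
```

```text
time: 17.05
tool_pos: [0.5918, -0.2301, 0.0355]
tool_rot: [0.574, -0.574, 0.412, -0.413]
contact_force: [-0.4, 0.2, 0.3]
gripper_width: 0.463
blue 435.5 11.5 (23.0, 53.0) [-0.44255686 -0.31503077  0.085     ]
blue 226.5 174.0 (24.0, 27.0) [ 0.57519361 -0.18540903  0.085     ]
```

View pics/p11s.png

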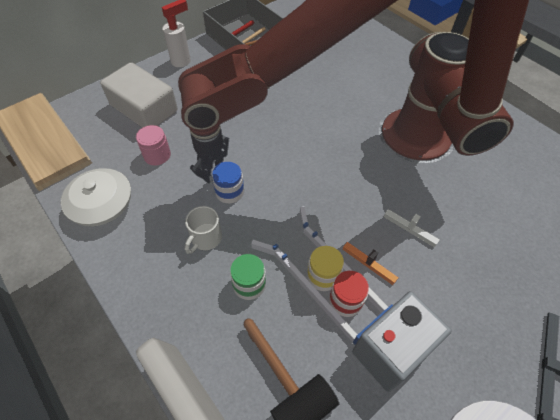

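```bash
python3 -m jog '{"offset":[[-0.06,0.18,0],[-0.1,0.3,0],[-0.15,0.42,0],[-0.15,0.42,0],[-0.15,0.43,0],[-0.06,0.15,0],[-0.06,0.15,0],[-0.06,0.15,0],[-0.05,0.15,0],[-0.05,0.15,0],[0,0,0]],"angular":[[0,0,0],[0,0,0],[0,0,0],[0,0,0],[0,0,0],[0,0,-0.62],[0,0,-0.62],[0,0,-0.62],[0,0,-0.62],[0,0,-0.59],[0,0,0]],"jaw":[40,40,40,40,40,40,40,40,40,40,40]}'
python3 - <<'E'
from h import *
im=manip.grab_frame("scene");cv2.imwrite("pics/p12s.png",im)
for c in ("blue","green"):
  for b in blobs(im,c,200)[:2]:
    (x,y),w,a=cv2.minAreaRect(b); print(c,x,y,w,ray("scene",(x,y),.085)-[.004,.008,0])
E
```

```text
time: 18.2
tool_pos: [0.5468, -0.1064, 0.034]
tool_rot: [0.5, -0.5, 0.5, -0.5]
contact_force: [0.4, -0.9, -0.3]
gripper_width: 0.469
blue 264.5 198.0 (26.0, 27.0) [ 0.54526535 -0.06291555  0.085     ]
blue 444.424560546875 10.264141082763672 (14.47215747833252, 40.696876525878906) [-0.47404675 -0.29963218  0.085     ]
```

View pics/p12s.png

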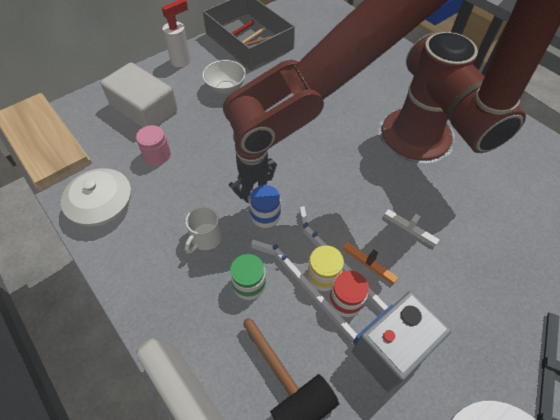

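```bash
python3 -m jog '{"offset":[[0,0.2,0],[0,0.35,0],[0,0.35,0],[0,0.4,0],[0,0.4,0],[0,0.4,0],[0,0.35,0],[0,0.35,0],[0,0.3,0],[0,0.25,0],[0,0.15,0],[0,0,0]],"angular":[[0,0,0],[0,0,0],[0,0,0],[0,0,0],[0,0,0],[0,0,0],[0,0,0],[0,0,0],[0,0,0],[0,0,0],[0,0,0],[0,0,0]],"jaw":[40,40,40,40,40,40,40,40,40,40,40,40]}'
python3 - <<'E'
from h import *
im=manip.grab_frame("scene");cv2.imwrite("pics/p13s.png",im)
for c in ("red","yellow","blue"):
  for b in blobs(im,c,200)[:2]:
    (x,y),w,a=cv2.minAreaRect(b); print(c,x,y,w,ray("scene",(x,y),.085)-[.004,.008,0])
E
```

```text
time: 19.45
tool_pos: [0.547, 0.0681, 0.0337]
tool_rot: [-0.5, 0.501, -0.499, 0.5]
contact_force: [0.2, -1.8, 0.3]
gripper_width: 0.466
red 358.7500305175781 295.7500305175781 (34.64822769165039, 32.526912689208984) [0.5461029  0.26830881 0.085     ]
red 176.98275756835938 13.706897735595703 (25.068870544433594, 25.068870544433594) [ 0.2915655  -0.89034822  0.085     ]
blue 310.5 245.5 (29.0, 29.0) [0.54533908 0.11048112 0.085     ]
```

View pics/p13s.png

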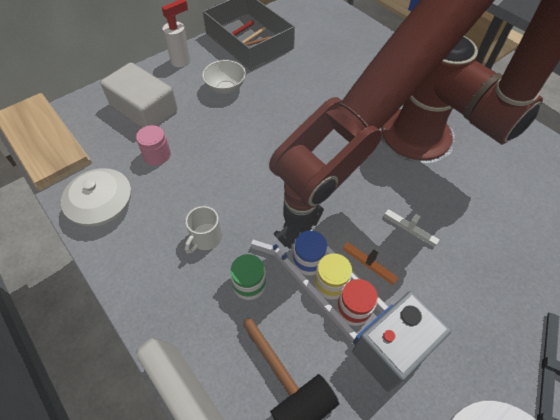

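```bash
python3 -m jog '{"offset":[[0,0.05,0],[0,0.06,0],[0,0.06,0],[0,0.06,0],[0,0,0]],"angular":[[0,0,0],[0,0,0],[0,0,0],[0,0,0],[0,0,0]],"jaw":[40,40,40,40,40]}'
python3 -m jog '{"offset":[[0,0.03,0],[0,0,0]],"angular":[[0,0,0],[0,0,0]],"jaw":[40,40]}'
python3 - <<'E'
from h import *
im=manip.grab_frame("scene");cv2.imwrite("pics/p14s.png",im)
for c in ("red","yellow","blue"):
  for b in blobs(im,c,200)[:2]:
    (x,y),w,a=cv2.minAreaRect(b); print(c,x,y,w,ray("scene",(x,y),.085)-[.004,.008,0])
E
```

```text
time: 20.0
tool_pos: [0.5471, 0.0779, 0.0338]
tool_rot: [-0.499, 0.501, -0.499, 0.5]
contact_force: [0.0, -7.6, 1.2]
gripper_width: 0.467
time: 20.2
tool_pos: [0.5471, 0.0791, 0.0337]
tool_rot: [-0.499, 0.501, -0.499, 0.5]
contact_force: [-0.4, -8.2, 1.1]
gripper_width: 0.468
red 362.4615478515625 299.80767822265625 (34.94611358642578, 33.559364318847656) [0.54646941 0.27984011 0.085     ]
red 176.98275756835938 13.706897735595703 (25.068870544433594, 25.068870544433594) [ 0.2915655  -0.89034822  0.085     ]
blue 313.5 248.50001525878906 (30.35786247253418, 30.35786247253418) [0.54517243 0.12074471 0.085     ]
```

```bash
python3 -m jog '{"offset":[[0,0.04,0],[0,0,0]],"angular":[[0,0,0],[0,0,0]],"jaw":[40,40]}'
python3 -m jog '{"offset":[[0,0.04,0],[0,0,0]],"angular":[[0,0,0],[0,0,0]],"jaw":[40,40]}'
```

```text
time: 20.45
tool_pos: [0.5471, 0.0811, 0.0338]
tool_rot: [-0.499, 0.501, -0.499, 0.5]
contact_force: [0.6, -8.6, 0.3]
gripper_width: 0.468
time: 20.65
tool_pos: [0.5472, 0.0816, 0.0338]
tool_rot: [-0.499, 0.502, -0.498, 0.501]
contact_force: [-0.1, -14.5, 1.2]
gripper_width: 0.469
```

Contact force jumped from 8 to 14.5 N and the tool nearly stopped, so the row is snug against the stop. I back out, rise, and check.

```bash
python3 -m jog '{"offset":[[0,-0.3,0],[0,-0.6,0.1],[0,-0.6,0.5],[0,-0.6,0.9],[0,-0.8,0.9],[0,-0.8,0.9],[0,0,0]],"angular":[[0,0,0],[0,0,0],[0,0,0],[0,0,-1],[0,0,-1],[0,0,-1],[0,0,0]],"jaw":[40,40,40,40,40,40,40]}'
python3 - <<'E'
from h import *
im=manip.grab_frame("top");cv2.imwrite("pics/p15.png",im)
for c in ("red","yellow","blue","green"):
  for b in blobs(im,c,200):
    (x,y),w,a=cv2.minAreaRect(b); print(c,x,y,w,ray("top",(x,y),.085))
E
```

```text
time: 21.35
tool_pos: [0.5506, -0.0883, 0.1873]
tool_rot: [-0.417, 0.412, -0.57, 0.576]
contact_force: [1.1, -0.3, 0.3]
gripper_width: 0.468
red 257.62384033203125 330.013916015625 (54.48649215698242, 206.37840270996094) [0.22588273 0.00371154 0.085     ]
red 296.4615478515625 188.80767822265625 (62.9332389831543, 86.60293579101562) [ 0.60008003 -0.09574826  0.085     ]
red 155.09481811523438 206.61207580566406 (27.70566177368164, 27.04912757873535) [0.54630768 0.28351867 0.085     ]
red 298.75689697265625 182.4770965576172 (41.761226654052734, 17.145092010498047) [ 0.61791292 -0.10199705  0.085     ]
red 537.4259033203125 368.8961486816406 (55.779483795166016, 5.663252353668213) [ 0.1318752 -0.7166294  0.085    ]
red 12.636589050292969 335.255126953125 (29.93885040283203, 9.189863204956055) [0.21020617 0.62287547 0.085     ]
yellow 184.5 207.5 (27.0, 27.0) [0.54477105 0.20501385 0.085     ]
blue 215.0000457763672 207.00003051757812 (26.870054244995117, 26.870054244995117) [0.54706796 0.12349292 0.085     ]
green 237.0 153.0 (26.0, 26.0) [0.69930432 0.06817324 0.085     ]
```

View pics/p15.png

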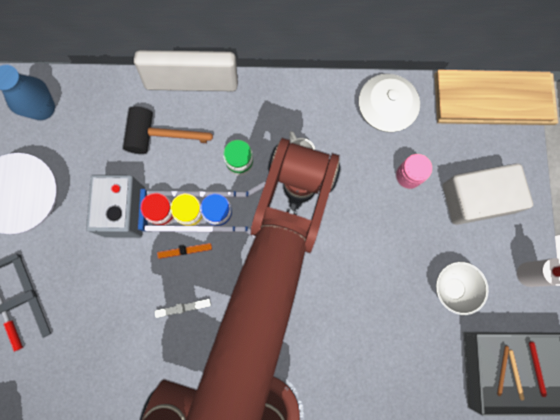

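Red, yellow and blue stand in single file at (155,207), (184,207) and (215,207), which is lane x of about 238, 160 and 78 mm. Green is still at (237,153). Now the bar.

```bash
python3 - <<'E'
from h import *
np.set_printoptions(precision=4,suppress=True)
im=cv2.imread("pics/p15.png"); 
g=im[235:265,150:220]; cv2.imwrite("pics/c3.png",cv2.resize(g,None,fx=10,fy=10,interpolation=cv2.INTER_CUBIC))
m=cv2.inRange(cv2.cvtColor(im,cv2.COLOR_BGR2HSV),(5,110,40),(22,255,255)); k=np.zeros_like(m);k[235:265,150:220]=m[235:265,150:220]
p=np.argwhere(k)[:,::-1].astype(np.float32)
P=np.array([ray("top",q,.018)[:2] for q in p]); c=P.mean(0); u=np.linalg.svd(P-c)[2][0]; t=(P-c)@u
print("centroid",c,"mid",c+u*(t.max()+t.min())/2,t.max()-t.min(),"axis yaw",np.degrees(np.arctan2(u[1],u[0])))
b=cv2.inRange(im,(0,0,0),(45,45,45)); kk=np.zeros_like(b);kk[240:260,172:195]=b[240:260,172:195]
q=np.argwhere(kk)[:,::-1];print(len(q),q.min(0),q.max(0),q.mean(0),ray("top",q.mean(0),.05))
E
```

```text
centroid [0.4361 0.213 ] mid [0.436  0.2137] 0.15126299363757617 axis yaw -79.79404746793496
39 [180 246] [185 253] [182.5641 249.5128] [0.4353 0.2119 0.05  ]
```

View pics/c3.png

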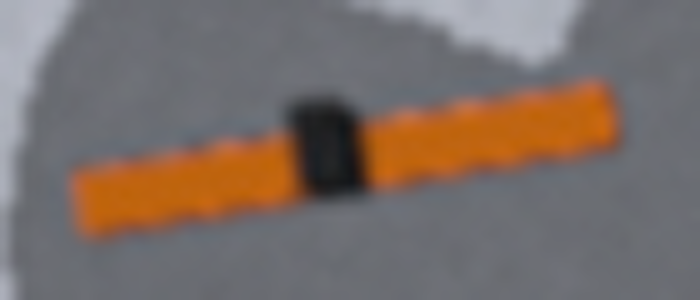

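```bash
python3 -m jog '{"offset":[[-0.22,0.6,0],[-0.22,0.6,0],[-0.22,0.6,0],[-0.22,0.6,0],[-0.22,0.6,0],[-0.22,0.6,0],[-0.22,0.6,0],[-0.22,0.6,0],[-0.22,0.6,0],[-0.22,0.6,0],[0,0,0],[0,0,0]],"angular":[[0,0,-1],[0,0,-1],[0,0,-1],[0,0,-1],[0,0,-1],[0,0,-1],[0,0,-1],[0,0,-1],[0,0,-1],[0,0,-1],[0,0,-0.3],[0,0,0]],"jaw":[40,40,40,40,40,40,40,40,40,40,40,40]}'; python3 - <<'E'
from h import *
q=manip.state();print(q['joint_pos'],q['tool_pos']);from scipy.spatial.transform import Rotation as R
w=q['tool_rot'];z=R.from_quat([w[1],w[2],w[3],w[0]]).as_matrix()[:,2];print(np.degrees(np.arctan2(z[1],z[0])))
E
```

```text
time: 22.6
tool_pos: [0.4353, 0.2168, 0.1782]
tool_rot: [0.063, -0.066, 0.704, -0.704]
contact_force: [0.1, -0.9, -0.7]
gripper_width: 0.466
[ 3.08226395e-01 -2.48184858e-01  1.98240204e+00  1.14771553e-03
  1.41071562e+00  1.69640931e+00] [0.43527582 0.21678218 0.17818452]
-79.547682207479
```

```bash
python3 -m jog '{"offset":[[0.02,-0.07,-0.6],[0,0,-0.7],[0,0,-0.6],[0,0,0],[0,0,0]],"angular":[[0,0,0],[0,0,0],[0,0,0],[0,0,0],[0,0,0]],"jaw":[40,40,40,40,40]}'; python3 - <<'E'
from h import *
im=manip.grab_frame("scene");cv2.imwrite("pics/c4.png",cv2.resize(im[160:340,260:460],None,fx=3,fy=3))
E
```

```text
time: 23.1
tool_pos: [0.4375, 0.2118, 0.0845]
tool_rot: [-0.062, 0.064, -0.704, 0.704]
contact_force: [-0.3, 0.4, 0.7]
gripper_width: 0.464
```

View pics/c4.png

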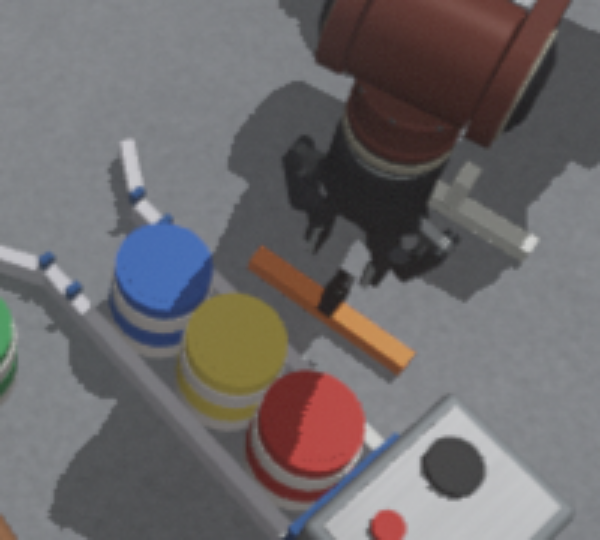

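The fingers straddle the block at crop (335,292), lined up along the bar. I descend and close.

```bash
python3 -m jog '{"offset":[[-0.02,0.02,-0.5],[0,0,-0.45],[0,0,-0.24],[0,0,0],[0,0,0],[0,0,0],[0,0,0],[0,0,0],[0,0,0],[0,0,0]],"angular":[[0,0,0],[0,0,0],[0,0,0],[0,0,0],[0,0,0],[0,0,0],[0,0,0],[0,0,0],[0,0,0],[0,0,0]],"jaw":[40,40,40,40,5,5,5,5,5,5]}'
```

```text
time: 24.15
tool_pos: [0.4388, 0.2136, 0.0276]
tool_rot: [0.064, -0.062, 0.705, -0.704]
contact_force: [-0.4, 0.6, 6.4]
gripper_width: 0.152
```

```bash
python3 -m jog '{"offset":[[0,0,0.3],[0,0,0.6],[0,0,0.8],[0,0,0.8],[0,0,0.6],[0.2,-0.3,0],[0.3,-0.4,0],[0.3,-0.45,0],[0.3,-0.45,0],[0.3,-0.45,0],[0.3,-0.45,0],[0.3,-0.4,0]],"angular":[[0,0,0],[0,0,0],[0,0,0],[0,0,0],[0,0,0],[0,0,1],[0,0,1],[0,0,1],[0,0,1],[0,0,1],[0,0,1],[0,0,1]],"jaw":[5,5,5,5,5,5,5,5,5,5,5,5]}'
python3 -m jog '{"offset":[[0.16,-0.17,0],[0,0,0],[0,0,0],[0,0,0],[0,0,0],[0,0,0],[0,0,0],[0,0,0],[0,0,0]],"angular":[[0,0,1],[0,0,1],[0,0,1],[0,0,1],[0,0,1],[0,0,1],[0,0,0.25],[0,0,0],[0,0,0]],"jaw":[5,5,5,5,5,5,5,5,5]}'
python3 - <<'E'
from h import *
q=manip.state();print(q['tool_pos']);from scipy.spatial.transform import Rotation as R
w=q['tool_rot'];z=R.from_quat([w[1],w[2],w[3],w[0]]).as_matrix()[:,2];print(np.degrees(np.arctan2(z[1],z[0])))
cv2.imwrite("pics/p17t.png",manip.grab_frame("top"));cv2.imwrite("pics/p17s.png",manip.grab_frame("scene"))
E
```

```text
time: 25.35
tool_pos: [0.5372, 0.0669, 0.1803]
tool_rot: [0.312, -0.313, 0.634, -0.634]
contact_force: [0.0, 0.9, -1.1]
gripper_width: 0.152
time: 26.25
tool_pos: [0.545, 0.0596, 0.1805]
tool_rot: [0.498, -0.499, 0.502, -0.501]
contact_force: [-0.3, 0.1, -1.1]
gripper_width: 0.157
[0.54498789 0.0595964  0.18050936]
-0.3341142484808989
```

View pics/p17s.png

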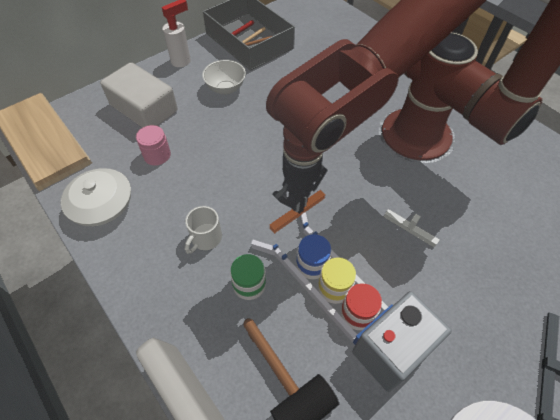

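View pics/p17t.png

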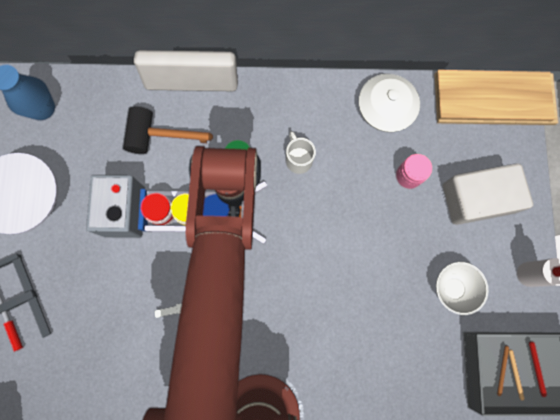

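```bash
python3 - <<'E'
from h import *
np.set_printoptions(precision=4,suppress=True)
im=cv2.imread("pics/p17s.png")
m=cv2.inRange(cv2.cvtColor(im,cv2.COLOR_BGR2HSV),(3,110,40),(20,255,255)); k=np.zeros_like(m);k[185:235,262:330]=m[185:235,262:330]
p=np.argwhere(k)[:,::-1].astype(np.float32);r=cv2.minAreaRect(p);print(len(p),r)
bx=cv2.boxPoints(r);print(bx)
for z in(.153,.171): 
    W=np.array([ray("scene",q,z) for q in bx]);print(W,W.mean(0))
# predicted outline of a bar at guess pose, for comparison
c=np.array([.545,.058]);
print(proj("scene",[[c[0]+s*.075,c[1]+t*.009,z] for s in(-1,1) for t in(-1,1) for z in(.153,.171)]))
cv2.imwrite("pics/c5.png",cv2.resize(im[170:270,230:350],None,fx=5,fy=5,interpolation=cv2.INTER_CUBIC))
E
```

```text
470 ((297.1075134277344, 210.92642211914062), (9.382440567016602, 63.50521469116211), 55.61965560913086)
[[268.2528 224.9849]
 [320.6641 189.1245]
 [325.9622 196.8679]
 [273.5509 232.7283]]
[[0.6157 0.0449 0.153 ]
 [0.4589 0.0461 0.153 ]
 [0.4643 0.0701 0.153 ]
 [0.619  0.0676 0.153 ]] [0.5395 0.0572 0.153 ]
[[0.6223 0.0534 0.171 ]
 [0.4689 0.0546 0.171 ]
 [0.4743 0.0781 0.171 ]
 [0.6255 0.0756 0.171 ]] [0.5477 0.0654 0.171 ]
[[318.0146 192.3531]
 [318.6866 187.8453]
 [323.2508 197.2672]
 [324.0103 192.7996]
 [267.9139 227.2717]
 [267.8023 223.0729]
 [273.0301 232.7686]
 [273.0023 228.6247]]
```

View pics/c5.png

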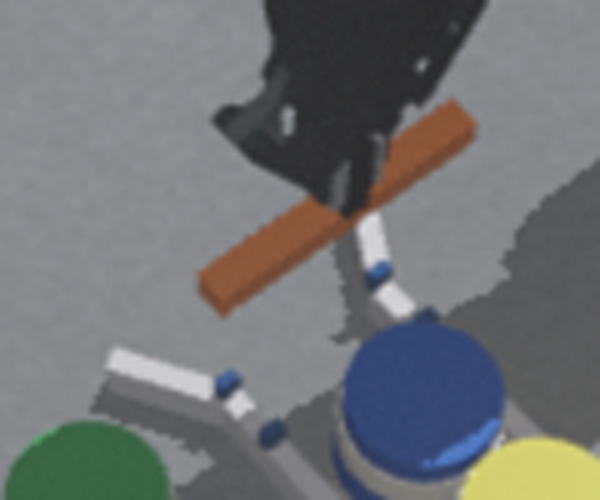

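```bash
python3 - <<'E'
from h import *
np.set_printoptions(precision=4,suppress=True)
print(proj("scene",[[.597,.043,.035],[.597,.077,.035],[.497,.043,.035],[.497,.077,.035]]))
for p in [(275.6,246.6),(284.4,256.4),(305.6,224.4),(315.6,233)]: print(ray("scene",p,.035))
E
```

```text
[[274.3161 244.8084]
 [283.1061 254.4063]
 [304.6611 222.9258]
 [313.5772 231.8943]]
[0.5977 0.0489 0.035 ]
[0.598  0.0831 0.035 ]
[0.498  0.0478 0.035 ]
[0.4952 0.0826 0.035 ]
```

```bash
python3 -m jog '{"offset":[[0.05,0.08,-0.4],[0,0,-0.6],[0,0,-0.6],[0,0,-0.4],[0,0,-0.16],[0,0,0],[0,0,0]],"angular":[[0,0,0.05],[0,0,0],[0,0,0],[0,0,0],[0,0,0],[0,0,0],[0,0,0]],"jaw":[5,5,5,5,5,5,5]}'; python3 - <<'E'
from h import *
np.set_printoptions(precision=4,suppress=True)
im=manip.grab_frame("scene");cv2.imwrite("pics/p18s.png",im)
z0=manip.state()['tool_pos'][2]-.0276;print(z0)
cv2.imwrite("pics/c6.png",cv2.resize(im[190:290,250:370],None,fx=6,fy=6,interpolation=cv2.INTER_CUBIC))
m=cv2.inRange(cv2.cvtColor(im,cv2.COLOR_BGR2HSV),(3,110,40),(20,255,255)); k=np.zeros_like(m);k[205:260,262:330]=m[205:260,262:330]
p=np.argwhere(k)[:,::-1].astype(np.float32);r=cv2.minAreaRect(p);bx=cv2.boxPoints(r)
print(r,np.array([ray("scene",q,z0+.009) for q in bx]).mean(0))
c=[.547,.060]
q=proj("scene",[[c[0]+s*.075,c[1]+t*.009,z] for s in(-1,1) for t in(-1,1) for z in(z0,z0+.018)]);print("pred if at saddle",cv2.minAreaRect(q.astype(np.float32)))
E
```

```text
time: 27.05
tool_pos: [0.5486, 0.0636, 0.0739]
tool_rot: [0.501, -0.5, 0.499, -0.5]
contact_force: [0.7, -0.2, -0.7]
gripper_width: 0.155
0.046762856816367146
((295.0400390625, 236.22003173828125), (9.200000762939453, 58.60000228881836), 53.13010025024414) [0.5476 0.0651 0.0558]
pred if at saddle ((294.01873779296875, 234.33056640625), (9.82889175415039, 60.56352996826172), 53.790279388427734)
```

View pics/c6.png

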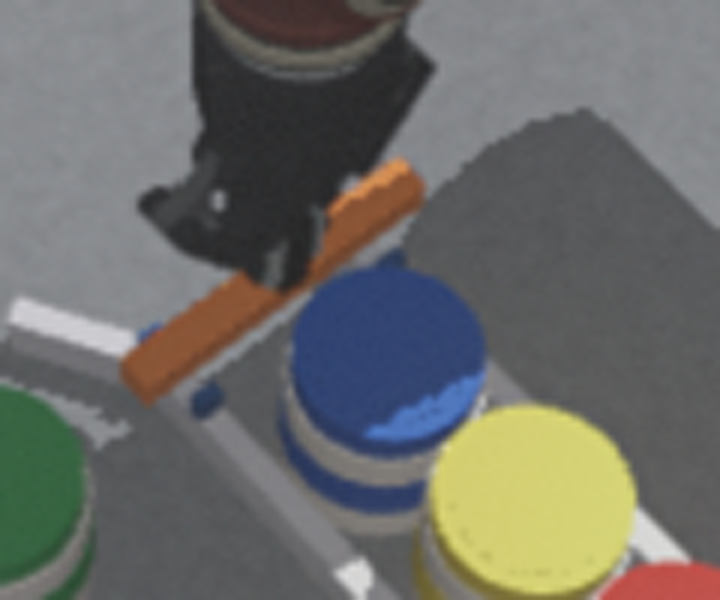

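The bar sits between the near and far posts in the view. Its pixel offset from the prediction, (1.0, 1.9), matches the offset of the posts, so the bar is over the saddle within about 1 mm. I lower it.

```bash
python3 -m jog '{"offset":[[0,0,-0.15],[0,0,-0.15],[0,0,-0.1],[0,0,0],[0,0,0]],"angular":[[0,0,0],[0,0,0],[0,0,0],[0,0,0],[0,0,0]],"jaw":[5,5,5,5,5]}'; python3 -m jog '{"offset":[[0,0,-0.04],[0,0,0],[0,0,0]],"angular":[[0,0,0],[0,0,0],[0,0,0]],"jaw":[5,5,5]}'
```

```text
time: 27.6
tool_pos: [0.5478, 0.0636, 0.0526]
tool_rot: [0.5, -0.5, 0.5, -0.5]
contact_force: [0.9, 0.1, -0.0]
gripper_width: 0.156
time: 27.9
tool_pos: [0.5478, 0.0636, 0.0526]
tool_rot: [-0.5, 0.5, -0.5, 0.5]
contact_force: [-6.4, -1.3, 12.1]
gripper_width: 0.157
```

Seated: 12 N upward at the expected height. I release and rise straight up.

```bash
python3 -m jog '{"offset":[[0,0,0.03],[0,0,0],[0,0,0],[0,0,0],[0,0,0.3],[0,0,0.6],[0,0,0.8],[0,0,0.8],[0,-0.8,0.3],[0,-0.9,0],[0,-0.9,0],[0,0,0]],"angular":[[0,0,0],[0,0,0],[0,0,0],[0,0,0],[0,0,0],[0,0,0],[0,0,0],[0,0,0],[0,0,0],[0,0,0],[0,0,0],[0,0,0]],"jaw":[14,30,40,40,40,40,40,40,40,40,40,40]}'
python3 - <<'E'
from h import *
np.set_printoptions(precision=4,suppress=True)
im=manip.grab_frame("top");cv2.imwrite("pics/p19t.png",im);s=manip.grab_frame("scene");cv2.imwrite("pics/p19s.png",s)
cv2.imwrite("pics/c7.png",np.hstack([cv2.resize(im[170:260,130:270],(560,360),interpolation=cv2.INTER_CUBIC)[:, :400],cv2.resize(s[190:280,250:350],(400,360),interpolation=cv2.INTER_CUBIC)]))
m=cv2.inRange(cv2.cvtColor(im,cv2.COLOR_BGR2HSV),(5,110,40),(22,255,255)); k=np.zeros_like(m);k[180:245,225:262]=m[180:245,225:262]
p=np.argwhere(k)[:,::-1].astype(np.float32);P=np.array([ray("top",q,.043)[:2] for q in p])
print(len(p),P.min(0),P.max(0),P.mean(0)); r=cv2.minAreaRect(p);print(r,ray("top",r[0],.043))
for c in ("red","yellow","blue","green"):
  for b in blobs(im,c,200):
    (x,y),w,a=cv2.minAreaRect(b)
    if 26<=max(w)<30: print(c,x,y,ray("top",(x,y),.085))
E
```

```text
time: 29.1
tool_pos: [0.5479, -0.0708, 0.1938]
tool_rot: [-0.499, 0.499, -0.5, 0.502]
contact_force: [0.4, 0.2, -0.3]
gripper_width: 0.47
379 [0.4528 0.0027] [0.6224 0.0702] [0.5393 0.0562]
((248.0, 214.0), (60.0, 24.0), 90.0) [0.5367 0.0368 0.043 ]
red 155.09481811523438 206.61207580566406 [0.5463 0.2835 0.085 ]
red 12.636589050292969 335.255126953125 [0.2102 0.6229 0.085 ]
yellow 184.5 207.5 [0.5448 0.205  0.085 ]
blue 215.0000457763672 207.00003051757812 [0.5471 0.1235 0.085 ]
green 237.30001831054688 153.1000213623047 [0.699  0.0673 0.085 ]
```

View pics/c7.png

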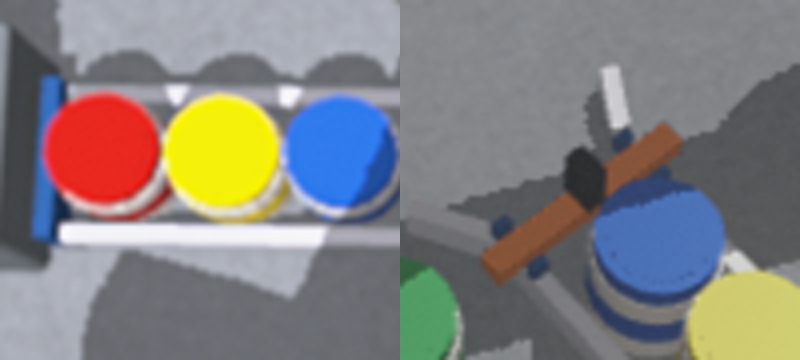

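View pics/p19t.png

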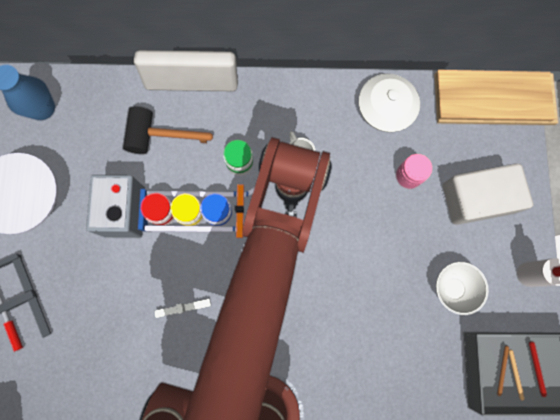

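The bar lies in the saddle at top (240,211), and at (582,205) in the right crop, between the posts. The arm's colour spoiled the bar numbers, so I move aside and measure again.

```bash
python3 -m jog '{"offset":[[0,-0.9,0],[0,-0.9,0],[0,-0.9,0],[0,0,0],[0,0,0]],"angular":[[0,0,0],[0,0,0],[0,0,0],[0,0,0],[0,0,0]],"jaw":[40,40,40,40,40]}'
python3 - <<'E'
from h import *
np.set_printoptions(precision=4,suppress=True)
im=manip.grab_frame("top");cv2.imwrite("pics/p20t.png",im);cv2.imwrite("pics/c8.png",cv2.resize(im[130:260,130:320],None,fx=4,fy=4,interpolation=cv2.INTER_CUBIC))
m=cv2.inRange(cv2.cvtColor(im,cv2.COLOR_BGR2HSV),(5,110,40),(22,255,255)); k=np.zeros_like(m);k[180:245,225:256]=m[180:245,225:256]
p=np.argwhere(k)[:,::-1].astype(np.float32)
r=cv2.minAreaRect(p);print(len(p),r,ray("top",r[0],.040))
for c in ("red","yellow","blue","green"):
  for b in blobs(im,c,200):
    (x,y),w,a=cv2.minAreaRect(b)
    if 26<=max(w)<30: print(c,x,y,ray("top",(x,y),.085))
E
```

```text
time: 29.7
tool_pos: [0.5478, -0.2008, 0.1922]
tool_rot: [0.5, -0.5, 0.5, -0.5]
contact_force: [-0.3, -0.1, -0.4]
gripper_width: 0.463
332 ((239.4531707763672, 210.49853515625), (6.746706008911133, 53.130313873291016), 1.7899105548858643) [0.547 0.061 0.04 ]
red 155.09481811523438 206.61207580566406 [0.5463 0.2835 0.085 ]
red 12.636589050292969 335.255126953125 [0.2102 0.6229 0.085 ]
yellow 184.5 207.5 [0.5448 0.205  0.085 ]
blue 215.0000457763672 207.00003051757812 [0.5471 0.1235 0.085 ]
green 237.0 153.0 [0.6993 0.0682 0.085 ]
```

View pics/c8.png

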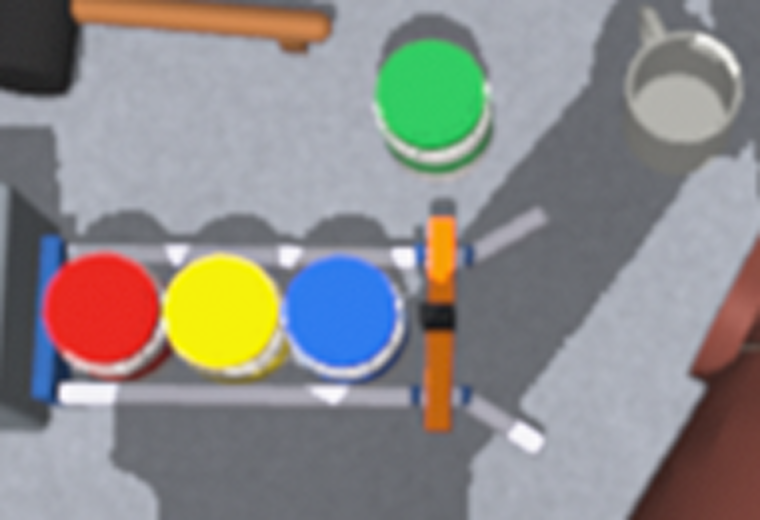

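All as wanted: the bar centre is at (0.547, 0.061) against a saddle at (0.547, 0.060), with its black grip block in the middle. The jars are in order, and the green jar and the mug are in place. I hand in.

```bash
python3 - <<'E'
from plant import manip
print(manip.job_done(), manip.state()['time'])
E
```

```text
the job is handed in; nothing more can be done
the job is handed in; nothing more can be done
```

The job is handed in at about 29.8 s of the 72 s allowed; no verdict was reported. I pushed red, then yellow, then blue into the lane, cradled between two half-open fingers, until the push force rose from 8 to 14.5 N at the stop. I then picked up the orange bar by its block, turned it and lowered it into the saddle, where it seated with 12 N, and let go.

Last checks:
- **Jars:** the top view puts them at lane x of about 238, 160 and 78 mm (nominal 240, 160 and 80), within about 2 mm of mid-lane. In every picture I viewed, the jars looked upright.
- **Bar:** it is about 1 mm from the saddle centre and within about 2° of square. Its height was inferred from the tool height when it seated, not measured from the pictures.
- **Bystanders:** the green jar measures the same as at the start. The mug looks unmoved, but I only judged that by eye.
- **Robot:** it stands clear of everything.

**Disagreements:**
- The two cameras differed by about 5 mm in y at the saddle posts, within 10 mm elsewhere. I used the top view for the lane and compared bar and posts within one picture when placing.
- One bar measurement was spoiled by the arm's similar colour; I repeated it with the arm moved aside.

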